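# Cover the coffee, then open the stamp cleaner's safety cap

## Robot

A 6-joint arm with a two-finger parallel gripper is mounted at the origin on a cart in front of the work surface, level with it; the furniture and walls round the work are solid. World frame = base frame: x ahead of the robot, y to its left, z up, the work surface at z = 0. Lengths are in m, angles in rad, forces in N, time in s.
With the tool pointing down it reaches from about 0.35 to 0.975 m from the base axis. Payload 7.1 kg.
Tool frame: the origin (TCP) lies midway between the tips of the shut fingers; the grasp point (between the pads) lies 19 mm behind it; z points along the fingers, y is the line along which they close (so a half turn about z gives the same grasp; the last joint's range is limited). The gripper opens to 88 mm and grips with 3 to 60 N. Pads are 20 mm wide; open, the fingers measure 115 mm over their backs; the gripper's body (75 mm by 178 mm) begins 61 mm behind the grasp point.
Start: joints at [1.158, 0.423, 1.63, -0, 1.089, -0.019], TCP at [0.24, 0.577, 0.223] pointing down, gripper open.
Joint ranges: [-3, 3], [-0.9, 2.11], [0.09, 2.58], [-1.31, 4.45], [0.11, 2.69], [-2.54, 2.54]. Speed limits (rad/s): [2.39, 2.39, 3.01, 3.14, 3.14, 3.14].

## Interface

Orientations are given as a rotation vector (axis times angle).
In Python, from workcell import telemetry, eyes, robot gives the robot as it stands. The module is installed in compiled form; this text tells all that it offers.
- The arm moves only by the tool carry_out, never from a script. Its argument "steps" is a list of rows, each an object of numbers: "grip": the closure, from -1 (fully open) to 1 (shut); "x", "y", "z": the shift along the tool's x, y, z in m; "yaw": the turn about the tool's z in degrees. A call has 1 to 8 rows; each row shifts and turns the commanded pose from where the row before left it, along the tool's axes as they then stand; what a row does not reach is not made up. A row lasts 1/8 s, in which the tool goes at most 62.5 mm and 10.7 degrees, less where a joint would pass 70% of its speed; a pose out of reach is approached as far as the arm can. A call with a gripper value outside its range is refused whole. The fingers move at their own pace and stop on an object; the grip force is fixed at half the most. Time passes only in rows, so rows that do not move let the fingers close. It gives the time, the measured TCP pose, the force, the opening and the grip force at its end, in the units of the state.
- telemetry.sense(): the state, without advancing time (a new reading comes with each control period).
- eyes.capture(name): name is "scene" or "top" or "wrist"; returns the picture (384x512x3 uint8, blue, green, red); there is no depth.
- eyes.camera_info(name): a dict with "intrinsics" (3x3 intrinsics, pixels), "k1" (the pictures are not rectified: a ray, as slopes to the right and down, at radius r is drawn at 1 + k1 r^2 times it, then the intrinsics apply), "T" (4x4, takes a point from camera to world coordinates); the wrist camera has in their place "tool_from_camera" (4x4, takes a point from camera to tool coordinates, whose origin is the TCP and whose axes are the flange's). Camera axes: x right, y down, z forward; pixel columns grow to the right and rows downward; lengths in m; the calibration is good to about 2 mm. A picture is of the moment at which its call begins: read the wrist's pose just before it. camera_info takes no time and is no camera call.
- robot.job_done(): hands the job in; it is judged then, once.
The state is a dict: "time": time; "joints": joint angles; "joint_velocities": joint speeds; "effort": joint torques, N m; "eef_pos": TCP position; "tool_rot": TCP orientation; "wrist_force": force on the tool from outside, world axes, zero at the start; "torque": the same for the moment, N m; "gripper_width": finger opening in m; "grasp_force": force on a finger pad.
Only numpy, scipy, OpenCV 4.12 (cv2) and the standard library are available. Lean on these libraries where they do the work, as an engineer would, in place of code of your own. Each camera call takes 0.05 s, during which the arm holds its last target. There are 200 camera calls.

## Task

Open the bottle of stamp cleaner, but first put the wooden lid properly on the coffee mug, seated and level, and let go of it, so that no drops or fumes get into the drink. Then take the cleaner's push-and-turn safety cap: press it down, keep it pressed while you twist it anticlockwise (seen from above) until it is free, lift it off and finish while holding it still in the gripper, upright and a few centimetres clear above the open mouth. The bottle and mug stay standing upright where they are, and the rubber stamp, ink pad and glass paperweight are left alone.

Things in the scene. Friction and masses are not known exactly. Their poses are not given: they have to be found in the camera images.
- mug: the white and black striped coffee mug, loose, about 0.42 kg, 86 mm in diameter and 90 mm high, with a handle on one side that reaches 76 mm from the mug's axis. Origin on its underside, 16 mm from the mug's axis towards the handle; local z is up, the handle points along local -y.
- mug_rim (a point): centre of the mug's open mouth, at rim height (90 mm above the desk). The opening is 70 to 76 mm wide inside.
- mug_lid: loose mug lid, 0.09 kg, right way up on the desk: pale wooden disc, 92 mm across, 6 mm thick, with a grey plug below (62 mm across, 7 mm deep, 4 mm or more of play all round) and a round knob on top (24 mm across from 22 to 36 mm above the origin, narrower below). Origin at the centre of the plug's underside, z up; seated, the disc lies on the rim and the origin is 7 mm below it.
- cleaner_bottle: the round amber bottle of stamp cleaner with a paper label, loose on the desk, about 0.65 kg: 80 mm in diameter, shoulder at 86 to 99 mm, then the neck. Origin at the centre of its underside, z up.
- bottle_mouth (a point): centre of the bottle's mouth, top of the neck, 126 mm above the bottle's underside (hidden by the cap while that is on).
- safety_cap: white ribbed round safety cap on the bottle, 50 mm in diameter, 27 mm high, 0.05 kg; grasp it across any diameter. Origin at the centre of its lower edge, z up. Locked, its lower edge is 109 mm and its flat top 136 mm above the bottle's underside. Three lugs inside it sit in pockets of ears on the neck.
- rubber_stamp: rubber stamp with a dark turned handle on a small wooden block, 28 x 56 x 67 mm, loose; leave alone. Origin centre of underside.
- ink_pad: green and black flat ink pad between the stamp and the paperweight (a second one lies far to the right, out of the work), 62 x 92 x 18 mm, loose; leave alone. Origin centre of underside.
- glass_weight: dark green glass paperweight, a flattened ball 72 mm wide and 49 mm high, loose; leave alone. Origin centre of underside.
- cap_liner (a joint): sprung liner inside the cap, m: 0 locked, grows as the cap is pressed, below 0 once it is off. The spring pushes up with 6 N; pressing 5 to 6 mm (11 to 12 N, stop at 6) frees the lugs. Kept pressed, the cap turns anticlockwise seen from above; from 45 to 75 degrees of turn it lifts straight off (aim for 60, solid stop near 78). Let up before 45 degrees, it stays caught.
There are look-alikes about, which are no part of the job. What is shaped like the mug_lid but blue or purple is not meant.

How it is judged:
By the outcome, as a careful person would: the job done as asked, in the order asked, and still so for the second after the job is handed in, while the arm keeps its last pose, push and grip.
It also fails if it takes over 56 s, if anything falls off the work surface, if the arm or the gripper's body presses on something with over 40 N, if the wrist force passes 120 N, or if a joint passes its speed limit or range.

## Working session

There is one attempt and no reset: what is moved stays moved. The work goes in short steps, Python scripts to look and compute and a tool call to move; the robot and the scene stay as the last step left them, time stands still between calls to the robot, and variables do not carry over. Pictures are saved under pics/ and viewed, at most 10 in all, crops included, and the job is handed in when it is done.

Besides the shell and the picture viewer there is one more tool, called after "Request:" as name(argument=value, ...) on one line, values as JSON. carry_out: Moves the arm, as the interface text tells. Its arguments: {"type":"object","properties":{"steps":{"type":"array","items":{"type":"object","properties":{"grip":{"type":"number"},"x":{"type":"number"},"y":{"type":"number"},"z":{"type":"number"},"yaw":{"type":"number"}}}}},"required":["steps"]}

```bash
mkdir -p pics; cat > h.py <<'E'
import numpy as np, cv2
from scipy.spatial.transform import Rotation as R
from workcell import telemetry, eyes, robot
def cam(n):
    c=eyes.camera_info(n); s=telemetry.sense()
    if n=="wrist":
        T=np.eye(4);T[:3,:3]=R.from_rotvec(s["tool_rot"]).as_matrix();T[:3,3]=s["eef_pos"]
        c["T"]=T@np.array(c["tool_from_camera"])
    return c
def hit(c,u,v,z):
    K=np.array(c["intrinsics"],float); d=cv2.undistortPoints(np.array([[[u,v]]],float),K,np.array([c["k1"],0,0,0.]))[0,0]
    T=np.array(c["T"]); r=T[:3,:3]@[d[0],d[1],1]; o=T[:3,3]
    return (o+r*(z-o[2])/r[2]).round(4)
def proj(c,p):
    T=np.linalg.inv(np.array(c["T"])); q=T[:3,:3]@np.array(p)+T[:3,3]
    return cv2.projectPoints(q.reshape(1,3),np.zeros(3),np.zeros(3),np.array(c["intrinsics"],float),np.array([c["k1"],0,0,0.]))[0].ravel().round(1)
E
python3 - <<'E'
from h import *
s=telemetry.sense(); print(s)
ims=[]
for n in("scene","top"):
    im=eyes.capture(n); cv2.imwrite(f"pics/{n}0.png",im); print(n,eyes.camera_info(n))
    cv2.imwrite(f"pics/{n}0v.png",cv2.resize(im,(800,600),interpolation=cv2.INTER_CUBIC))
w=eyes.capture("wrist");cv2.imwrite("pics/wrist0.png",w);print(eyes.camera_info("wrist"))
E
```

```text
{'time': 0.0, 'joints': array([ 1.15798342e+00,  4.23834768e-01,  1.63067045e+00,  3.89036191e-06,
        1.08857927e+00, -1.90082222e-02]), 'joint_velocities': array([ 0.00012482,  0.00033836, -0.00065071, -0.00067406,  0.00055679,
        0.00033412]), 'effort': array([ 1.51642074e-03, -5.44620574e+01, -2.73672384e+01,  6.44827215e-02,
        2.28204124e-02, -1.20671480e-04]), 'eef_pos': array([0.23957841, 0.57667275, 0.22191316]), 'tool_rot': array([-6.14536977e-01, -3.08057045e+00,  2.28756731e-03]), 'wrist_force': array([-0.47003156, -0.43417606,  0.30745583]), 'torque': array([-0.0052063 ,  0.02826536,  0.00650384]), 'grasp_force': 0.0, 'gripper_width': 0.08804519438190037}
scene {'intrinsics': array([[351.92540466,   0.        , 260.30870353],
       [  0.        , 351.92540466, 190.15797147],
       [  0.        ,   0.        ,   1.        ]]), 'k1': 0.03257631064542792, 'T': array([[ 0.88266078, -0.37195769,  0.28732809,  0.27542427],
       [-0.47000236, -0.70212704,  0.53489756, -0.50099755],
       [ 0.00278156, -0.60717798, -0.79456099,  0.80244182],
       [ 0.       
[... 357 characters left out ...]
1, -0.01298655],
       [-0.01176147, -0.16056415, -0.98695533,  1.35622017],
       [ 0.        ,  0.        ,  0.        ,  1.        ]])}
{'intrinsics': array([[309.19955787,   0.        , 260.45502997],
       [  0.        , 309.19955787, 190.43871982],
       [  0.        ,   0.        ,   1.        ]]), 'k1': -0.02188987577525381, 'tool_from_camera': array([[-3.24336901e-04, -9.60618950e-01, -2.77868905e-01,
         7.54671788e-02],
       [ 9.99999850e-01, -4.34022153e-04,  3.33225669e-04,
        -1.20701515e-04],
       [-4.40704153e-04, -2.77868756e-01,  9.60618946e-01,
        -1.61688223e-01],
       [ 0.00000000e+00,  0.00000000e+00,  0.00000000e+00,
         1.00000000e+00]])}
```

View pics/top0v.png

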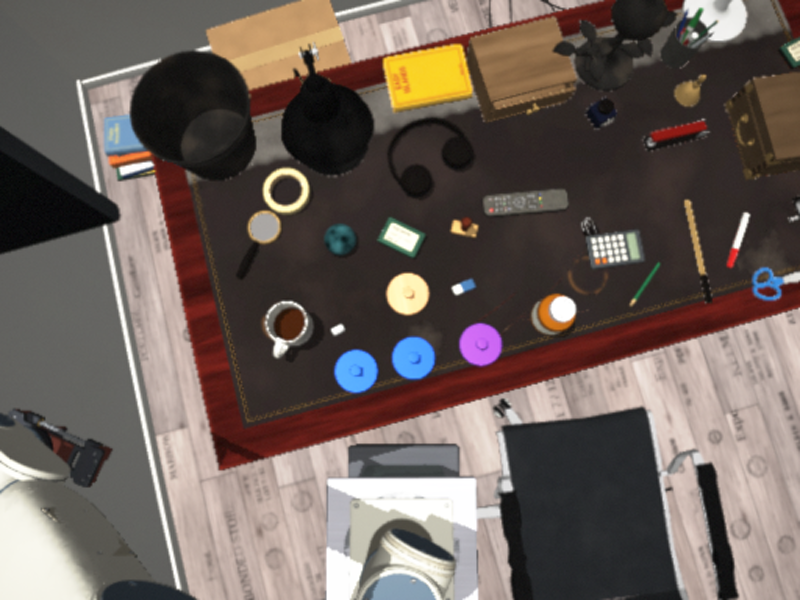

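View pics/scene0v.png

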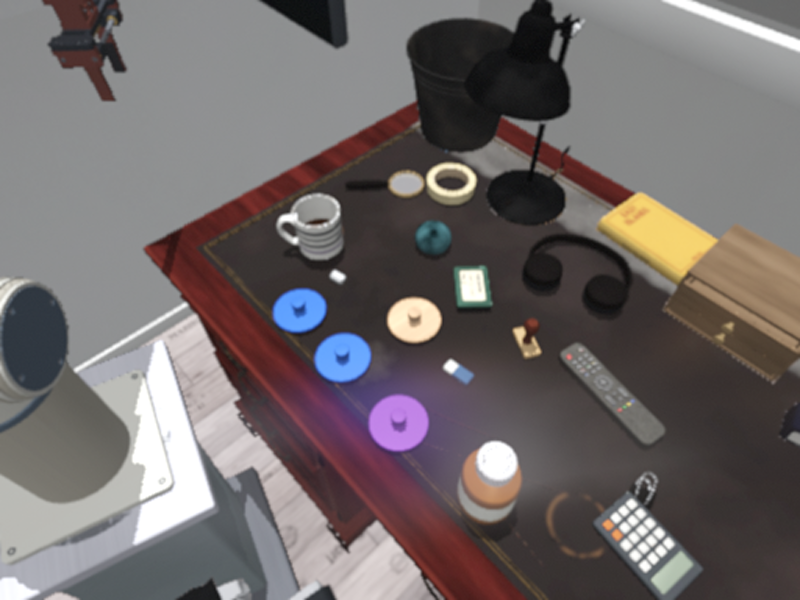

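The top view shows four lid-shaped discs: blue (356,370), blue (413,358), purple (480,344) and pale wood (408,293). Only the pale wooden one fits the description. The striped mug is at (288,325) and the white bottle cap at (563,308). I'll confirm in an enlarged crop and measure from both cameras.

```bash
python3 - <<'E'
from h import *
a=cv2.imread("pics/top0.png")[155:255,150:390]; a=cv2.resize(a,(720,300),interpolation=cv2.INTER_CUBIC)
b=cv2.imread("pics/scene0.png")[110:345,165:350]; b=cv2.resize(b,(236,300))
b1=cv2.imread("pics/scene0.png")[180:240,235:310]; b2=cv2.imread("pics/scene0.png")[115:175,165:240];b3=cv2.imread("pics/scene0.png")[275:335,275:350]
b=np.hstack([cv2.resize(k,(240,192),interpolation=cv2.INTER_CUBIC) for k in (b1,b2,b3)])
cv2.imwrite("pics/crop1.png",np.vstack([a,b]))
t,s=cam("top"),cam("scene"); k=1.5625
print("knob",hit(t,410/k,292/k,.036),hit(s,414.5/k,313/k,.036))
print("disc",hit(t,408/k,293.5/k,.013),hit(s,414/k,320/k,.013))
print("rim",hit(t,289/k,323/k,.09))
print("captop",hit(t,563/k,308/k,.136),hit(s,498/k,460/k,.136))
E
```

```text
knob [ 0.5447 -0.0203  0.036 ] [ 0.5482 -0.0215  0.036 ]
disc [ 0.5452 -0.0159  0.013 ] [ 0.5484 -0.02    0.013 ]
rim [0.4719 0.2323 0.09  ]
captop [ 0.4929 -0.3265  0.136 ] [ 0.4969 -0.3298  0.136 ]
```

View pics/crop1.png

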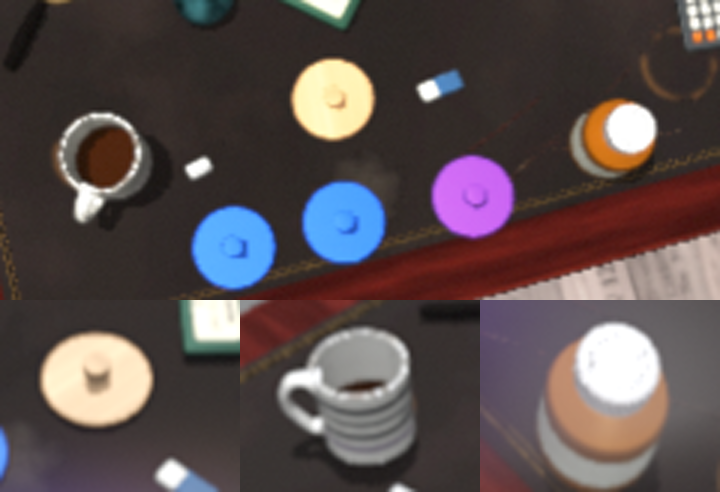

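The crop confirms the pale wooden lid at (335,98) in the crop, with its knob, about (0.546,-0.019) in world coordinates. Next I go above it.

Request:
carry_out(steps=[{"grip": -1, "x": -0.042, "y": -0.036}, {"grip": -1, "x": -0.042, "y": -0.036}, {"grip": -1, "x": -0.042, "y": -0.036}, {"grip": -1, "x": -0.042, "y": -0.036}, {"grip": -1, "x": -0.042, "y": -0.036}, {"grip": -1, "x": -0.042, "y": -0.036}, {"grip": -1, "x": -0.042, "y": -0.036}, {"grip": -1, "x": -0.042, "y": -0.036}])

```text
invalid input at $.steps[0]: expected keys grip, x, y, z, yaw
```

Request:
carry_out(steps=[{"grip": -1, "x": -0.043, "y": -0.036}, {"grip": -1, "x": -0.044, "y": -0.036}, {"grip": -1, "x": -0.044, "y": -0.036}, {"grip": -1, "x": -0.044, "y": -0.037}, {"grip": -1}, {"grip": -1}])

```text
invalid input at $.steps[0]: expected keys grip, x, y, z, yaw
```

```bash
cat >> h.py <<'E'
def go(tx,ty,tz):
    s=telemetry.sense(); r=R.from_rotvec(s["tool_rot"]).as_matrix()
    print("t",s["time"],"tcp",s["eef_pos"].round(4),"j",s["joints"].round(2),"tool delta",(r.T@(np.array([tx,ty,tz])-s["eef_pos"])).round(4),"xaxis",r[:,0].round(3))
E
python3 - <<'E'
from h import *
c=cam("wrist"); im=eyes.capture("wrist"); cv2.imwrite("pics/w1.png",cv2.resize(im,(800,600),interpolation=cv2.INTER_CUBIC))
go(.546,-.02,.12)
print("expect knob", proj(c,[.546,-.02,.036])*1.5625)
E
```

```text
t 0.2 tcp [0.2397 0.5769 0.2222] j [ 1.16  0.42  1.63 -0.    1.09 -0.02] tool delta [-0.5119 -0.4335  0.1026] xaxis [-0.923  0.384  0.   ]
expect knob [  1.5625 735.3125]
```

View pics/w1.png

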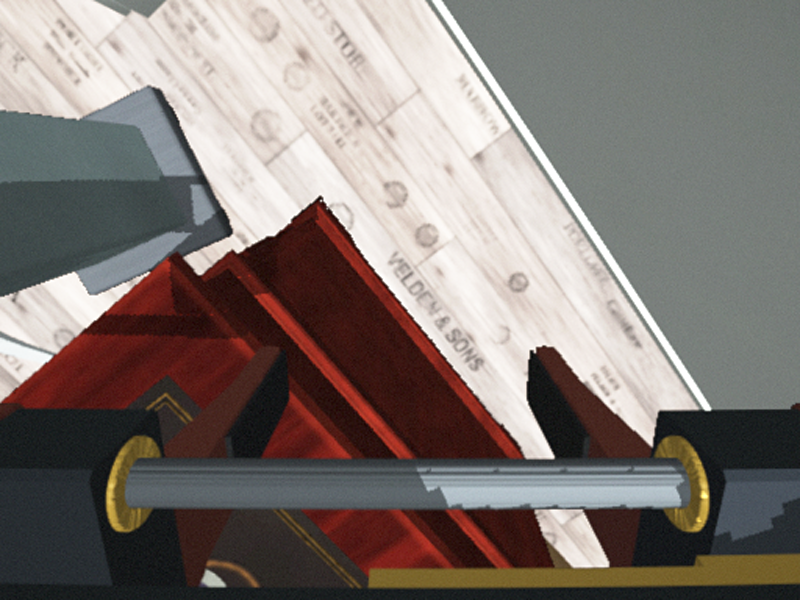

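The rows were refused because every key is required, so the arm has not moved. The picture shows the floor and desk edge between the open fingers. I'll resend the move.

Request:
carry_out(steps=[{"grip": -1, "x": -0.042, "y": -0.036, "z": 0, "yaw": 0}, {"grip": -1, "x": -0.042, "y": -0.036, "z": 0, "yaw": 0}, {"grip": -1, "x": -0.042, "y": -0.036, "z": 0, "yaw": 0}, {"grip": -1, "x": -0.042, "y": -0.036, "z": 0, "yaw": 0}, {"grip": -1, "x": -0.042, "y": -0.036, "z": 0, "yaw": 0}, {"grip": -1, "x": -0.042, "y": -0.036, "z": 0, "yaw": 0}, {"grip": -1, "x": -0.042, "y": -0.036, "z": 0, "yaw": 0}, {"grip": -1, "x": -0.042, "y": -0.036, "z": 0, "yaw": 0}])

```text
time: 1.2
eef_pos: [0.4402, 0.1806, 0.2228]
tool_rot: [0.614, 3.081, 0.0]
wrist_force: [0.3, 0.2, -0.4]
gripper_width: 0.0879
grasp_force: 0.0
```

Request:
carry_out(steps=[{"grip": -1, "x": -0.043, "y": -0.036, "z": 0, "yaw": 0}, {"grip": -1, "x": -0.044, "y": -0.036, "z": 0, "yaw": 0}, {"grip": -1, "x": -0.044, "y": -0.036, "z": 0, "yaw": 0}, {"grip": -1, "x": -0.044, "y": -0.037, "z": 0, "yaw": 0}, {"grip": -1, "x": 0, "y": 0, "z": 0, "yaw": 0}, {"grip": -1, "x": 0, "y": 0, "z": 0, "yaw": 0}])

```text
time: 1.95
eef_pos: [0.5449, -0.0186, 0.2223]
tool_rot: [-0.616, -3.079, -0.0]
wrist_force: [-0.9, -0.2, -0.4]
gripper_width: 0.0878
grasp_force: 0.0
```

```bash
python3 - <<'E'
from h import *
c=cam("wrist"); im=eyes.capture("wrist"); cv2.imwrite("pics/w2.png",cv2.resize(im,(800,600),interpolation=cv2.INTER_CUBIC))
go(.546,-.02,.12)
print("expect knob", proj(c,[.546,-.02,.036])*1.5625)
E
```

```text
t 2.0 tcp [ 0.5447 -0.018   0.2224] j [-0.06  0.31  1.81  0.    1.03 -1.23] tool delta [-0.002  -0.0013  0.1024] xaxis [-0.924  0.383  0.001]
expect knob [405.78125 267.03125]
```

View pics/w2.png

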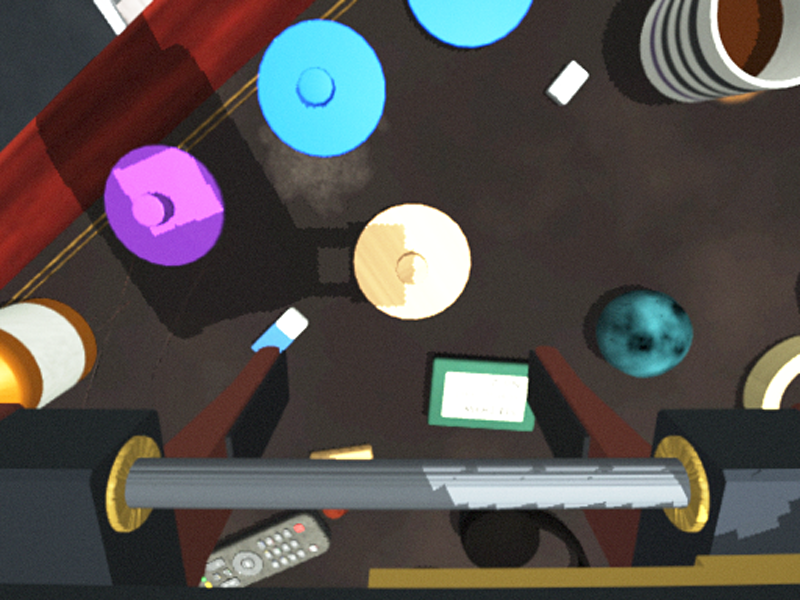

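The wooden lid sits at (412,262) with its knob top at (413,267). The pad, weight and stamp are clear of the finger line.

```bash
python3 - <<'E'
from h import *
c=cam("wrist");k=1.5625
print(hit(c,413/k,267/k,.036),hit(c,412/k,262/k,.013))
p=hit(c,413/k,267/k,.036); go(p[0],p[1],.018)
E
```

```text
[ 0.5479 -0.0145  0.036 ] [ 0.5487 -0.0154  0.013 ]
t 2.0 tcp [ 0.5447 -0.018   0.2224] j [-0.06  0.31  1.81  0.    1.03 -1.23] tool delta [-0.0018  0.0045  0.2044] xaxis [-0.924  0.383  0.001]
```

Request:
carry_out(steps=[{"grip": -1, "x": -0.002, "y": 0.004, "z": 0.05, "yaw": 0}, {"grip": -1, "x": 0, "y": 0, "z": 0.05, "yaw": 0}, {"grip": -1, "x": 0, "y": 0, "z": 0.05, "yaw": 0}, {"grip": -1, "x": 0, "y": 0, "z": 0.03, "yaw": 0}, {"grip": -1, "x": 0, "y": 0, "z": 0.015, "yaw": 0}, {"grip": -1, "x": 0, "y": 0, "z": 0.008, "yaw": 0}, {"grip": -1, "x": 0, "y": 0, "z": 0, "yaw": 0}, {"grip": 0, "x": 0, "y": 0, "z": 0, "yaw": 0}])

```text
time: 3.0
eef_pos: [0.5497, -0.0158, 0.0208]
tool_rot: [0.614, 3.079, 0.0]
wrist_force: [-0.5, -0.9, 0.2]
gripper_width: 0.0809
grasp_force: 0.0
```

Request:
carry_out(steps=[{"grip": 1, "x": 0, "y": 0, "z": 0, "yaw": 0}, {"grip": 1, "x": 0, "y": 0, "z": 0, "yaw": 0}, {"grip": 1, "x": 0, "y": 0, "z": 0, "yaw": 0}, {"grip": 1, "x": 0, "y": 0, "z": 0, "yaw": 0}, {"grip": 1, "x": 0, "y": 0, "z": 0, "yaw": 0}, {"grip": 1, "x": 0, "y": 0, "z": 0, "yaw": 0}])

```text
time: 3.75
eef_pos: [0.5489, -0.0158, 0.0196]
tool_rot: [-0.615, -3.081, 0.0]
wrist_force: [-0.0, 0.5, 0.1]
gripper_width: 0.0231
grasp_force: 30.0
```

Lid gripped at 23 mm opening, 30 N. Next I lift it and stop short of the mug so the camera sees past the lid.

Request:
carry_out(steps=[{"grip": 1, "x": 0, "y": 0, "z": -0.02, "yaw": 0}, {"grip": 1, "x": 0, "y": 0, "z": -0.05, "yaw": 0}, {"grip": 1, "x": 0, "y": 0, "z": -0.05, "yaw": 0}, {"grip": 1, "x": 0.01, "y": 0.03, "z": -0.04, "yaw": 0}, {"grip": 1, "x": 0.015, "y": 0.045, "z": 0, "yaw": 0}, {"grip": 1, "x": 0.015, "y": 0.045, "z": 0, "yaw": 0}, {"grip": 1, "x": 0.015, "y": 0.045, "z": 0, "yaw": 0}, {"grip": 1, "x": 0.011, "y": 0.035, "z": 0, "yaw": 0}])

```text
time: 4.75
eef_pos: [0.5644, 0.196, 0.1795]
tool_rot: [-0.613, -3.081, 0.0]
wrist_force: [1.0, -0.3, -0.4]
gripper_width: 0.023
grasp_force: 30.0
```

Request:
carry_out(steps=[{"grip": 1, "x": 0, "y": 0, "z": 0, "yaw": 0}, {"grip": 1, "x": 0, "y": 0, "z": 0, "yaw": 0}, {"grip": 1, "x": 0, "y": 0, "z": 0, "yaw": 0}])

```text
time: 5.12
eef_pos: [0.5645, 0.1931, 0.1795]
tool_rot: [-0.616, -3.08, 0.001]
wrist_force: [-0.2, -0.4, -0.8]
gripper_width: 0.0231
grasp_force: 30.0
```

```bash
python3 - <<'E'
from h import *
c=cam("wrist"); im=eyes.capture("wrist"); cv2.imwrite("pics/w3.png",cv2.resize(im,(800,600),interpolation=cv2.INTER_CUBIC))
go(.472,.232,.14)
print("expect rim", proj(c,[.472,.232,.09])*1.5625)
E
```

```text
t 5.175 tcp [0.5646 0.193  0.1796] j [ 0.31  0.43  1.73 -0.    0.98 -0.87] tool delta [0.1005 0.0003 0.0397] xaxis [-0.923  0.385  0.   ]
expect rim [407.8125  105.15625]
```

View pics/w3.png

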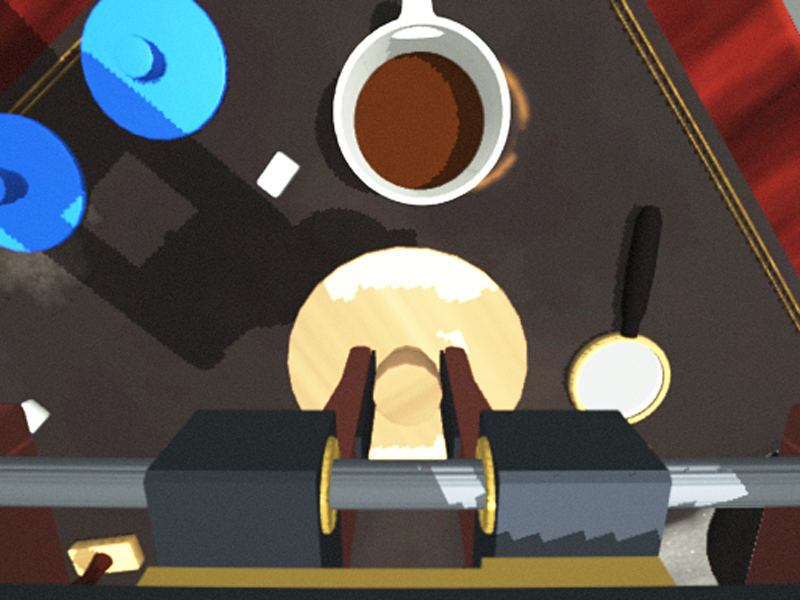

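The mug rim spans 333–510 across and 17–205 down, so its centre is (422,110). The lid disc spans 288–526 with its top edge at 247 and hangs level from the knob.

```bash
python3 - <<'E'
from h import *
c=cam("wrist");k=1.5625
r=hit(c,422/k,110/k,.09); T=hit(c,422/k,17/k,.09);B=hit(c,422/k,205/k,.09);L=hit(c,333/k,108/k,.09);Rr=hit(c,510/k,108/k,.09)
print("rim",r,"mid",(T+B)/2,(L+Rr)/2,"diam",np.linalg.norm(T-B),np.linalg.norm(L-Rr))
z=.171; L=hit(c,288/k,355/k,z);Q=hit(c,526/k,355/k,z);t=hit(c,407/k,247/k,z)
s=telemetry.sense();X=R.from_rotvec(s["tool_rot"]).as_matrix()
lid=t-.046*X[:,0]; m=(L+Q)/2
print("lid",lid,"LR mid",m,np.linalg.norm(L-Q), "tool frame",(X.T@(lid-s["eef_pos"])).round(4),(X.T@(m-s["eef_pos"])).round(4))
print("rim-lid in tool",(X.T@((T+B)/2-lid)).round(4)); go(*((T+B)/2)[:2],.11)
E
```

```text
rim [0.4769 0.2376 0.09  ] mid [0.47915 0.2366  0.09   ] [0.47585 0.2377  0.09   ] diam 0.08674059026776332 0.08646924308677624
lid [0.56555453 0.19259088 0.17098925] LR mid [0.56145 0.1943  0.171  ] 0.09059232859354038 tool frame [-0.001  -0.0001  0.0086] [ 0.0034 -0.0001  0.0086]
rim-lid in tool [0.0967 0.0074 0.081 ]
t 5.175 tcp [0.5646 0.193  0.1796] j [ 0.31  0.43  1.73 -0.    0.98 -0.87] tool delta [0.0956 0.0073 0.0697] xaxis [-0.923  0.385  0.   ]
```

Request:
carry_out(steps=[{"grip": 1, "x": 0.03, "y": 0.003, "z": 0, "yaw": 0}, {"grip": 1, "x": 0.04, "y": 0.004, "z": 0, "yaw": 0}, {"grip": 1, "x": 0.026, "y": 0, "z": 0, "yaw": 0}, {"grip": 1, "x": 0, "y": 0, "z": 0.03, "yaw": 0}, {"grip": 1, "x": 0, "y": 0, "z": 0.025, "yaw": 0}, {"grip": 1, "x": 0, "y": 0, "z": 0.01, "yaw": 0}, {"grip": 1, "x": 0, "y": 0, "z": 0, "yaw": 0}, {"grip": 1, "x": 0, "y": 0, "z": 0, "yaw": 0}])

```text
time: 6.18
eef_pos: [0.4795, 0.2375, 0.1155]
tool_rot: [0.615, 3.08, 0.001]
wrist_force: [-0.2, 0.5, -1.3]
gripper_width: 0.0233
grasp_force: 30.0
```

Request:
carry_out(steps=[{"grip": 1, "x": 0, "y": 0, "z": 0.003, "yaw": 0}, {"grip": 1, "x": 0, "y": 0, "z": 0.003, "yaw": 0}, {"grip": 1, "x": 0, "y": 0, "z": 0.002, "yaw": 0}, {"grip": 1, "x": 0, "y": 0, "z": 0, "yaw": 0}])

```text
time: 6.68
eef_pos: [0.4786, 0.2375, 0.1065]
tool_rot: [-0.614, -3.081, 0.0]
wrist_force: [0.6, 0.7, -0.3]
gripper_width: 0.023
grasp_force: 30.0
```

Request:
carry_out(steps=[{"grip": 1, "x": 0, "y": 0, "z": 0.002, "yaw": 0}, {"grip": 1, "x": 0, "y": 0, "z": 0.001, "yaw": 0}, {"grip": 1, "x": 0, "y": 0, "z": 0.001, "yaw": 0}, {"grip": 1, "x": 0, "y": 0, "z": 0, "yaw": 0}])

```text
time: 7.18
eef_pos: [0.4787, 0.2375, 0.1028]
tool_rot: [0.614, 3.081, -0.0]
wrist_force: [-0.2, -0.2, 1.6]
gripper_width: 0.0229
grasp_force: 30.0
```

```bash
python3 - <<'E'
from h import *
go(.4785,.2365,.1026); print(telemetry.sense()["wrist_force"],telemetry.sense()["torque"])
a=eyes.capture("wrist");b=eyes.capture("scene")[100:190,140:260]
cv2.imwrite("pics/w4.png",np.hstack([cv2.resize(a,(400,300)),cv2.resize(b,(400,300),interpolation=cv2.INTER_CUBIC)]))
E
```

```text
t 7.175 tcp [0.4787 0.2375 0.1028] j [ 0.44  0.47  1.91 -0.    0.77 -0.74] tool delta [-0.0002 -0.001   0.0002] xaxis [-0.923  0.384 -0.   ]
[-0.20255154 -0.17020722  1.6141579 ] [-0.02663053  0.00165665 -0.00955849]
```

View pics/w4.png

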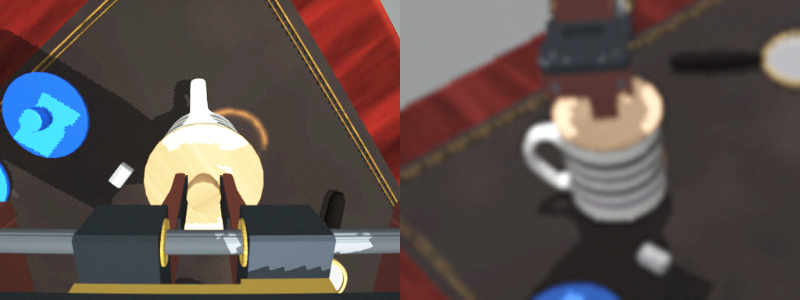

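The lid lies level and centred on the mug: contact force is 1.6 N at the expected height of 0.1028. I'll let go and rise.

Request:
carry_out(steps=[{"grip": 0.2, "x": 0, "y": 0, "z": 0, "yaw": 0}, {"grip": -0.2, "x": 0, "y": 0, "z": 0, "yaw": 0}, {"grip": -0.6, "x": 0, "y": 0, "z": 0, "yaw": 0}, {"grip": -0.6, "x": 0, "y": 0, "z": 0, "yaw": 0}, {"grip": -0.6, "x": 0, "y": 0, "z": 0, "yaw": 0}, {"grip": -0.6, "x": 0, "y": 0, "z": -0.03, "yaw": 0}, {"grip": -1, "x": 0, "y": 0, "z": -0.05, "yaw": 0}, {"grip": -1, "x": 0, "y": 0, "z": -0.05, "yaw": 0}])

```text
time: 8.28
eef_pos: [0.4784, 0.2373, 0.2338]
tool_rot: [-0.614, -3.08, 0.001]
wrist_force: [1.2, 1.4, -1.0]
gripper_width: 0.0858
grasp_force: 0.0
```

```bash
python3 - <<'E'
from h import *
go(.495,-.328,.23)
E
```

```text
t 8.275 tcp [0.4784 0.2373 0.2338] j [ 0.44  0.28  1.82 -0.    1.05 -0.74] tool delta [-0.2322 -0.5157  0.0041] xaxis [-0.923  0.384  0.001]
```

Request:
carry_out(steps=[{"grip": -1, "x": -0.023, "y": -0.051, "z": 0, "yaw": 0}, {"grip": -1, "x": -0.023, "y": -0.051, "z": 0, "yaw": 0}, {"grip": -1, "x": -0.023, "y": -0.051, "z": 0, "yaw": 0}, {"grip": -1, "x": -0.023, "y": -0.051, "z": 0, "yaw": 0}, {"grip": -1, "x": -0.023, "y": -0.051, "z": 0, "yaw": 0}, {"grip": -1, "x": -0.023, "y": -0.052, "z": 0, "yaw": 0}, {"grip": -1, "x": -0.023, "y": -0.052, "z": 0, "yaw": 0}, {"grip": -1, "x": -0.023, "y": -0.052, "z": 0, "yaw": 0}])

```text
time: 9.28
eef_pos: [0.4907, -0.2146, 0.2328]
tool_rot: [0.615, 3.08, 0.0]
wrist_force: [1.7, 0.4, 0.5]
gripper_width: 0.0878
grasp_force: 0.0
```

Request:
carry_out(steps=[{"grip": -1, "x": -0.024, "y": -0.052, "z": 0, "yaw": 0}, {"grip": -1, "x": -0.024, "y": -0.052, "z": 0, "yaw": 0}, {"grip": -1, "x": 0, "y": 0, "z": 0, "yaw": 10}, {"grip": -1, "x": 0, "y": 0, "z": 0, "yaw": 10}, {"grip": -1, "x": 0, "y": 0, "z": 0, "yaw": 10}, {"grip": -1, "x": 0, "y": 0, "z": 0, "yaw": 10}, {"grip": -1, "x": 0, "y": 0, "z": 0, "yaw": 10}, {"grip": -1, "x": 0, "y": 0, "z": 0, "yaw": 10}])

```text
time: 10.28
eef_pos: [0.4952, -0.327, 0.2326]
tool_rot: [-2.079, -2.355, 0.0]
wrist_force: [-0.4, 0.0, -0.5]
gripper_width: 0.0876
grasp_force: 0.0
```

Request:
carry_out(steps=[{"grip": -1, "x": 0, "y": 0, "z": 0, "yaw": 10}, {"grip": -1, "x": 0, "y": 0, "z": 0, "yaw": 10}, {"grip": -1, "x": 0, "y": 0, "z": 0, "yaw": 10}, {"grip": -1, "x": 0, "y": 0, "z": 0, "yaw": 0}, {"grip": -1, "x": 0, "y": 0, "z": 0, "yaw": 0}, {"grip": -1, "x": 0, "y": 0, "z": 0, "yaw": 0}])

```text
time: 11.02
eef_pos: [0.4954, -0.3271, 0.2327]
tool_rot: [2.611, 1.746, 0.0]
wrist_force: [-0.0, 0.8, 0.7]
gripper_width: 0.0881
grasp_force: 0.0
```

```bash
python3 - <<'E'
from h import *
c=cam("wrist"); im=eyes.capture("wrist"); a=cv2.resize(im,(800,600),interpolation=cv2.INTER_CUBIC); b=eyes.capture("scene")[105:175,170:250]
a[380:600,0:250]=cv2.resize(b,(250,220),interpolation=cv2.INTER_CUBIC)
cv2.imwrite("pics/w5.png",a)
go(.495,-.328,.23)
print("expect cap", proj(c,[.495,-.328,.136])*1.5625)
E
```

```text
t 11.125 tcp [ 0.4954 -0.3271  0.2327] j [-0.6   0.37  1.69 -0.    1.08 -0.21] tool delta [-0.0009 -0.      0.0027] xaxis [ 0.383  0.924 -0.   ]
expect cap [405.78125 301.71875]
```

View pics/w5.png

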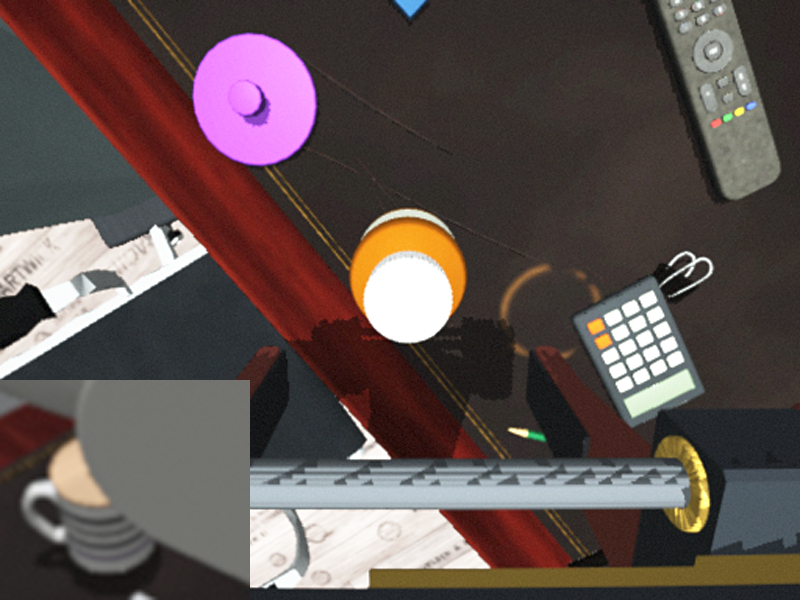

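The white cap top spans 363–453 across and 254–343 down, centre (408,298), within 2 mm of the estimate. The inset shows the lid still seated on the mug. Next I descend and grasp the cap.

Request:
carry_out(steps=[{"grip": -1, "x": 0.001, "y": 0.001, "z": 0.04, "yaw": 0}, {"grip": -1, "x": 0, "y": 0, "z": 0.04, "yaw": 0}, {"grip": -1, "x": 0, "y": 0, "z": 0.025, "yaw": 0}, {"grip": -1, "x": 0, "y": 0, "z": 0.015, "yaw": 0}, {"grip": -1, "x": 0, "y": 0, "z": 0, "yaw": 0}, {"grip": 0, "x": 0, "y": 0, "z": 0, "yaw": 0}, {"grip": 0.1, "x": 0, "y": 0, "z": 0, "yaw": 0}, {"grip": 0.3, "x": 0, "y": 0, "z": 0, "yaw": 0}])

```text
time: 12.12
eef_pos: [0.4971, -0.3269, 0.1135]
tool_rot: [2.612, 1.743, 0.001]
wrist_force: [-0.4, 0.5, 0.3]
gripper_width: 0.0615
grasp_force: 0.0
```

Request:
carry_out(steps=[{"grip": 1, "x": 0, "y": 0, "z": 0, "yaw": 0}, {"grip": 1, "x": 0, "y": 0, "z": 0, "yaw": 0}, {"grip": 1, "x": 0, "y": 0, "z": 0, "yaw": 0}, {"grip": 1, "x": 0, "y": 0, "z": 0, "yaw": 0}])

```text
time: 12.62
eef_pos: [0.4965, -0.3266, 0.113]
tool_rot: [-2.613, -1.744, 0.0]
wrist_force: [-3.9, 0.9, 5.9]
gripper_width: 0.0502
grasp_force: 30.0
```

Request:
carry_out(steps=[{"grip": 1, "x": 0, "y": 0, "z": 0.002, "yaw": 0}, {"grip": 1, "x": 0, "y": 0, "z": 0.002, "yaw": 0}, {"grip": 1, "x": 0, "y": 0, "z": 0.001, "yaw": 0}, {"grip": 1, "x": 0, "y": 0, "z": 0, "yaw": 0}])

```text
time: 13.12
eef_pos: [0.4967, -0.3267, 0.1084]
tool_rot: [2.613, 1.744, -0.0]
wrist_force: [-4.0, 1.9, 10.1]
gripper_width: 0.0498
grasp_force: 30.0
```

Request:
carry_out(steps=[{"grip": 1, "x": 0, "y": 0, "z": 0.001, "yaw": 0}, {"grip": 1, "x": 0, "y": 0, "z": 0, "yaw": 0}])

```text
time: 13.38
eef_pos: [0.4967, -0.3267, 0.1076]
tool_rot: [2.613, 1.744, 0.0]
wrist_force: [-3.6, 2.4, 9.9]
gripper_width: 0.0501
grasp_force: 30.0
```

Request:
carry_out(steps=[{"grip": 1, "x": 0, "y": 0, "z": 0.001, "yaw": 0}, {"grip": 1, "x": 0, "y": 0, "z": 0.0005, "yaw": 0}, {"grip": 1, "x": 0, "y": 0, "z": 0, "yaw": 0}])

```text
time: 13.75
eef_pos: [0.4969, -0.3268, 0.107]
tool_rot: [2.612, 1.744, 0.0]
wrist_force: [-6.2, 3.3, 18.2]
gripper_width: 0.0501
grasp_force: 30.0
```

```bash
python3 - <<'E'
from h import *
c=cam("wrist"); im=eyes.capture("wrist"); b=eyes.capture("scene")[255:345,260:380]
cv2.imwrite("pics/w6.png",np.hstack([cv2.resize(im,(400,300)),cv2.resize(b,(400,300),interpolation=cv2.INTER_CUBIC)])); go(.4967,-.3267,.1065)
s=telemetry.sense();print(s["wrist_force"],s["torque"])
E
```

```text
t 13.85 tcp [ 0.4969 -0.3268  0.107 ] j [-0.6   0.53  1.77 -0.    0.84 -0.21] tool delta [ 0.     -0.0002  0.0005] xaxis [ 0.384  0.923 -0.   ]
[-5.54182108  2.85211614 16.84266613] [ 0.43348932  1.12392444 -0.00634007]
```

View pics/w6.png

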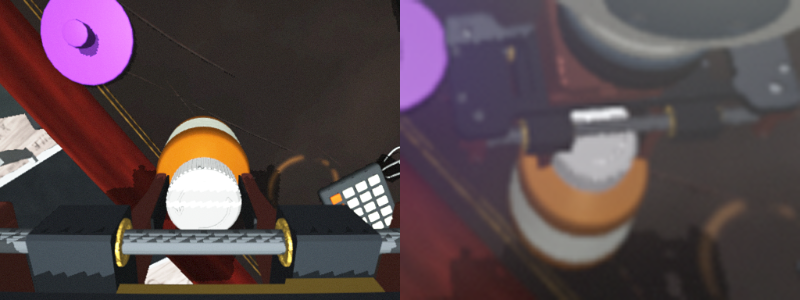

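The gripper holds the cap squarely and the bottle stands upright. 17 N after 6 mm of travel means the liner is at its stop, so I'll twist anticlockwise (negative yaw).

Request:
carry_out(steps=[{"grip": 1, "x": 0, "y": 0, "z": 0, "yaw": -5}, {"grip": 1, "x": 0, "y": 0, "z": 0, "yaw": -8}, {"grip": 1, "x": 0, "y": 0, "z": 0, "yaw": -8}, {"grip": 1, "x": 0, "y": 0, "z": 0, "yaw": -8}, {"grip": 1, "x": 0, "y": 0, "z": 0, "yaw": 0}])

```text
time: 14.48
eef_pos: [0.4974, -0.3275, 0.1069]
tool_rot: [2.089, 2.343, -0.0]
wrist_force: [-3.8, 0.6, 14.4]
gripper_width: 0.0499
grasp_force: 30.0
```

```bash
python3 - <<'E'
from h import *
go(.4967,-.3267,.1065)
s=telemetry.sense();print(s["wrist_force"],s["torque"])
E
```

```text
t 14.475 tcp [ 0.4974 -0.3275  0.1069] j [-0.6   0.53  1.77 -0.    0.84 -0.72] tool delta [ 0.0009 -0.0006  0.0004] xaxis [-0.114  0.993 -0.002]
[-3.76339832  0.588895   14.36864366] [-0.03834327  0.74779599  0.08849787]
```

Request:
carry_out(steps=[{"grip": 1, "x": 0, "y": 0, "z": 0, "yaw": -8}, {"grip": 1, "x": 0, "y": 0, "z": 0, "yaw": -8}, {"grip": 1, "x": 0, "y": 0, "z": 0, "yaw": -8}, {"grip": 1, "x": 0, "y": 0, "z": 0, "yaw": -8}, {"grip": 1, "x": 0, "y": 0, "z": 0, "yaw": 0}, {"grip": 1, "x": 0, "y": 0, "z": 0, "yaw": 0}])

```text
time: 15.22
eef_pos: [0.4977, -0.328, 0.1068]
tool_rot: [1.364, 2.826, -0.002]
wrist_force: [-2.8, -2.1, 12.5]
gripper_width: 0.0498
grasp_force: 30.0
```

```bash
python3 - <<'E'
from h import *
go(.4967,-.3267,.1065)
s=telemetry.sense();print(s["wrist_force"],s["torque"])
eyes.capture("scene"); im=eyes.capture("top"); cv2.imwrite("pics/t2.png",im)
E
```

```text
t 15.225 tcp [ 0.4977 -0.328   0.1068] j [-0.6   0.53  1.77 -0.    0.84 -1.27] tool delta [0.0017 0.     0.0003] xaxis [-0.622  0.783 -0.004]
[-2.80569758 -2.12950206 12.54024404] [-0.36653992  0.54830562  0.10088451]
```

Request:
carry_out(steps=[{"grip": 1, "x": 0, "y": 0, "z": -0.003, "yaw": 0}, {"grip": 1, "x": 0, "y": 0, "z": -0.003, "yaw": 0}, {"grip": 1, "x": 0, "y": 0, "z": -0.003, "yaw": 0}, {"grip": 1, "x": 0, "y": 0, "z": 0, "yaw": 0}])

```text
time: 15.82
eef_pos: [0.497, -0.327, 0.1144]
tool_rot: [1.366, 2.828, -0.001]
wrist_force: [0.4, -2.3, 5.0]
gripper_width: 0.0501
grasp_force: 30.0
```

Request:
carry_out(steps=[{"grip": 1, "x": 0, "y": 0, "z": -0.003, "yaw": 0}, {"grip": 1, "x": 0, "y": 0, "z": -0.003, "yaw": 0}, {"grip": 1, "x": 0, "y": 0, "z": 0, "yaw": 0}, {"grip": 1, "x": 0, "y": 0, "z": 0, "yaw": 0}])

```text
time: 16.32
eef_pos: [0.4966, -0.3265, 0.12]
tool_rot: [-1.366, -2.829, -0.0]
wrist_force: [0.1, -0.9, -0.8]
gripper_width: 0.05
grasp_force: 30.0
```

Request:
carry_out(steps=[{"grip": 1, "x": 0, "y": 0, "z": -0.005, "yaw": 0}, {"grip": 1, "x": 0, "y": 0, "z": -0.01, "yaw": 0}, {"grip": 1, "x": 0, "y": 0, "z": -0.015, "yaw": 0}, {"grip": 1, "x": 0, "y": 0, "z": -0.015, "yaw": 0}, {"grip": 1, "x": 0, "y": 0, "z": 0, "yaw": 0}, {"grip": 1, "x": 0, "y": 0, "z": 0, "yaw": 0}, {"grip": 1, "x": 0, "y": 0, "z": 0, "yaw": 0}])

```text
time: 17.2
eef_pos: [0.4964, -0.3264, 0.1647]
tool_rot: [-1.366, -2.828, -0.0]
wrist_force: [0.2, -0.8, -0.6]
gripper_width: 0.0501
grasp_force: 30.0
```

```bash
python3 - <<'E'
from h import *
go(.4966,-.3265,.165); print(telemetry.sense()["wrist_force"])
w=eyes.capture("wrist");s=eyes.capture("scene");t=eyes.capture("top")
r=lambda i:cv2.resize(i,(400,290),interpolation=cv2.INTER_CUBIC)
cv2.imwrite("pics/fin.png",np.vstack([np.hstack([r(w),r(s[235:345,250:390])]),np.hstack([r(s[60:200,140:330]),r(t[140:240,150:390])])]))
E
```

```text
t 17.2 tcp [ 0.4964 -0.3264  0.1647] j [-0.6   0.45  1.74  0.    0.95 -1.27] tool delta [-0.0003  0.0001 -0.0003] xaxis [-0.622  0.783  0.001]
[ 0.22760835 -0.80475674 -0.61967174]
```

View pics/fin.png

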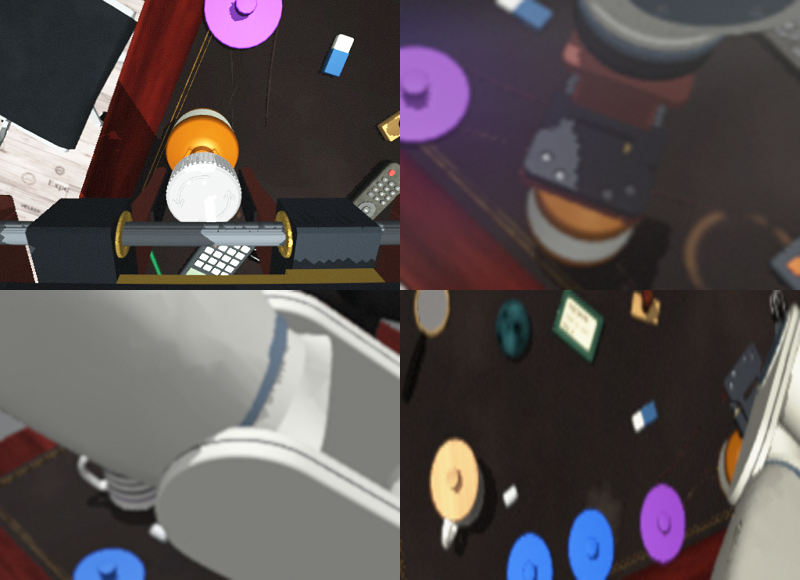

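The cap is in the gripper, clear above the bare neck at (195,150). The bottle is upright in place, the lid sits centred on the mug at (453,482), and the stamp, pad and weight are untouched. I'm handing in.

```bash
python3 -c "
from workcell import robot; print(robot.job_done())"
```

```text
the job is handed in; nothing more can be done
None
```

The wooden lid is seated level on the mug and released, and the safety cap is off and held upright about 3.5 cm above the open bottle mouth; I handed the job in at 17 s, and no verdict came back.

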